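Load a reagent reservoir into the sprung nest of a pipetting machine and start the run

TASK

Load the two-trough reservoir from the bench into the sprung nest on the pipetting machine's deck: push one end in under a jaw's lip and back against its spring, lower the other end past the opposite jaw, then ease it back and let go, so that it lies flat under both lips, centred by the jaws. Do not ram it or force it down over the lips, and do not disturb the other things on the bench or the smaller key. Once it is loaded, and not before, press the larger round key on the front console fully in and let it out again, to start the run.

Things in the scene. Friction and masses are not known exactly. Their poses are not given: they have to be found in the camera images.
- reservoir: White plastic reservoir, loose on the bench, about 0.14 kg: flat flange 127.8 (its x) x 85.5 (its y) x 6 mm, on it an open body of two troughs, 112 (x) x 50 mm (y), its rim 40 mm above the underside. Origin: centre of the underside; z up. Both ends are alike: either way round will do. Grip it across the 50 mm width, fingertips just above the flange. It may have swapped places with the microplate.
- nest: Sprung nest on the machine's deck: dark base plate 210 (its x, along the machine's length) x 120 x 12 mm, two aluminium jaws facing each other along x, a low end block behind each; nothing rises over 26 mm above its origin. Origin: centre of its underside; z up. At each jaw's ends flared cheeks guide the flange sideways: 89 mm apart at the groove's back, 105 mm at the mouth 14 mm further in.
- nest_seat (a point): Centre of the seat (top of the base plate), axes as the nest's. The loaded reservoir's origin belongs here, its x along this x, either way round; both jaws then stand 3 mm back. For its free end to pass the opposite jaw's lip, the level reservoir must be more than 7 mm off centre towards the jaw that it pushes; at 13 mm that jaw meets its stop.
- jaw_a (a joint): Sprung jaw on the nest's +x side; slides outwards, 0 at rest to 0.016 m fully back, spring 650 N/m, no force at 0. It has a groove for the flange: at rest the groove's back is 60.9 mm from the seat's centre and the lip over it reaches 4 mm inwards (to 56.9 mm). The lip's underside is 10 mm above the seat, its top 14 mm.
- jaw_b (a joint): Sprung jaw on the nest's -x side, the mirror image of jaw_a: 0 at rest to 0.016 m fully back (towards the nest's -x), the same spring, groove and lip.
- run_key_top (a point): Centre of the top face of the larger round key (28 mm across) on the sloping front console: press it to start the run. Its z axis is the key's axis, leaning 15 degrees from vertical towards the robot; it is pressed along -z. Its dark collar is 44 mm across.
- run_key (a joint): Travel of the larger key: 0 out, 0.006 m fully in (1.5 N at first, 5 N fully in); it springs back.
- stop_key_top (a point): Centre of the top face of the smaller round key (16 mm across), 65 mm beside the larger one, nearer the machine's right end as the robot sees it. Leave it alone.
- stop_key (a joint): Travel of the smaller key: 0 out, 0.006 m fully in.
- machine: White pipetting machine along the bench, 280 mm deep, its aluminium deck 92 mm above the bench; the nest stands on the deck. A tip rack 55 mm tall, a microplate and a tip bin stand further left on the deck. A tube rack and a tub, up to 100 mm tall, stand behind its right end. Origin: on the bench, under the right part of the deck; x to its back, y along its length to the left.
- microplate: White 96-well microplate, 127.8 x 85.5 x 14.5 mm, loose on the bench near the reservoir. Origin: centre of its underside. Leave it.
- tip_rack: Grey box of pipette tips, 128 x 86 x 60 mm, loose on the bench to the right. Origin: centre of its underside. Leave it.
- buffer_bottle: Bottle, 70 mm across, 160 mm tall, loose. Origin: centre of its underside. Leave it.
- pipettor: Hand pipette lying on the bench in front of the machine at the left, about 240 mm long, 28 mm high, loose. Origin: on the bench under its grip. Leave it.
- tip_refill: Cardboard box, 130 x 90 x 50 mm, in front of the machine at the left, loose. Origin: centre of its underside. Leave it.

How it is judged:
By the outcome, as a careful person would: the job done as asked, in the order asked, and still so for the second after the job is handed in, with the robot touching nothing.
It also fails if it takes over 48 s, if anything falls off the work surface, if the arm or the gripper's body presses on something with over 40 N, if the wrist force passes 120 N, or if a joint passes its speed limit or range.

ROBOT

A 7-joint arm with a two-finger parallel gripper is mounted at the origin on the work surface. World frame = base frame: x ahead of the robot, y to its left, z up, the work surface at z = 0. Lengths are in m, angles in degrees, forces in N, time in s.
With the tool pointing down it reaches from about 0.425 to 0.875 m from the base axis. Payload 4.7 kg.
Tool frame: the origin (TCP) lies on the centre line of the jaws, within the pads' length; the fingertips stand 25 mm ahead of it and the grasp point (between the pads) lies 6 mm ahead of it; z points along the fingers, y is the direction in which the jaws open and shut (so a half turn about z gives the same grasp; the last joint's range is limited). The gripper opens to 87 mm and grips with 3 to 60 N. Pads are 19 mm wide; open, the fingers measure 117 mm over their backs; the gripper's body (75 mm by 190 mm) begins 51 mm behind the grasp point.
Start: joints at [65.724, 18.392, -4.016, 83.108, 1.295, 78.541, -3.26], TCP at [0.276, -0.589, 0.248] pointing down, gripper open.
Joint ranges: [-163.93, 163.93], [-17.29, 119.83], [-79.2, 71.16], [3.27, 140.29], [-89.18, 269.18], [5.43, 117.66], [-154.24, 154.24]. Speed limits (degrees/s): [147.25, 147.25, 180, 180, 180, 180, 180].

INTERFACE

Orientations are given as [roll, pitch, yaw] about the fixed x, y, z axes, in that order (R = Rz(yaw) Ry(pitch) Rx(roll)).
In Python, from cell import env gives the robot as it stands.
- The arm moves only by the shell command python3 -m creep 'ROWS' [OPENING] [FORCE]. ROWS is JSON, a list of rows, each an object of numbers: "tx", "ty", "tz": the shift along the tool's x, y, z in m; "rx", "ry", "rz": the turn, a rotation vector about the tool's x, y, z in degrees. In form: [{"tx": .., "ty": .., "tz": .., "rx": .., "ry": .., "rz": ..}, ...]. A call has 1 to 20 rows; each row shifts and turns the commanded pose from where the row before left it, along the tool's axes as they then stand; what a row does not reach is not made up. A row lasts 1/8 s, in which the tool goes at most 62.5 mm and 10.7 degrees, less where a joint would pass 70% of its speed; a pose out of reach is approached as far as the arm can. A call is refused whole if a number of a shift passes 0.0625 or a number of a turn 10.7, either way. A call with a gripper value outside its range is refused whole. OPENING is the finger opening in m, from 0 to 0.087, set as the call begins (- or left out, the last holds). The fingers move at their own pace and stop on an object; FORCE is the grip in N (left out, the last holds). Time passes only in rows, so rows that do not move let the fingers close. It gives the time, the measured TCP pose, the force and the opening at its end, in the units of the state.
- env.get_obs(): the state, without advancing time (a new reading comes with each control period).
- env.read_camera(name): name is "scene" or "top" or "wrist"; returns a dict with "pixels" (420x560x3 uint8, red, green, blue), "intrinsics" (3x3 intrinsics, pixels), "D" ([k1, k2, p1, p2, k3] as OpenCV has them; the pictures are not rectified), "R" (3x3) and "t" (3): a world point X has camera coordinates R X + t. Camera axes: x right, y down, z forward; pixel columns grow to the right and rows downward; lengths in m; the calibration is good to about 2 mm. A picture is of the moment at which its call begins. There is no depth.
- env.sign_off(): hands the job in, once; it reports no verdict.
The state is a dict: "time_s": time; "qpos": joint angles; "joint_velocities": joint speeds; "effort": joint torques, N m; "tool_pos": TCP position; "tool_rot": TCP orientation; "force": force on the tool from outside, world axes, zero at the start; "wrist_torque": the same for the moment, N m; "grip_width": finger opening in m.
Only numpy, scipy, OpenCV 4.12 (cv2) and the standard library are available. Lean on these libraries where they do the work, as an engineer would, in place of code of your own. Each camera call takes 0.05 s, during which the arm holds its last target.

## Working session

There is one attempt and no reset: what is moved stays moved. The work goes in short steps, Python scripts to look and compute and a shell command to move; the robot and the scene stay as the last step left them, time stands still between calls to the robot, and variables do not carry over. Pictures are saved under pics/ and viewed, and the job is handed in when it is done.

```bash
ls; mkdir -p pics; cat > h.py <<'E'
import numpy as np, cv2, pickle
from cell import env
def snap(n,tag):
    c=env.read_camera(n); pickle.dump(c,open(f'pics/{tag}.pkl','wb'))
    cv2.imwrite(f'pics/{tag}.png',c['pixels'][:,:,::-1]); return c
def load(tag): return pickle.load(open(f'pics/{tag}.pkl','rb'))
def w(c,u,v,z):
    p=cv2.undistortPoints(np.array([[[u,v]]],float),np.array(c['intrinsics']),np.array(c['D']))[0,0]
    R=np.array(c['R']);t=np.array(c['t']);d=R.T@np.array([p[0],p[1],1]);o=-R.T@t
    return o+d*(z-o[2])/d[2]
def proj(c,X):
    X=np.array(X,float).reshape(-1,3)
    r,_=cv2.Rodrigues(np.array(c['R']))
    return cv2.projectPoints(X,r,np.array(c['t'],float),np.array(c['intrinsics']),np.array(c['D']))[0][:,0]
def crop(tag,u0,v0,u1,v1,k,out):
    im=cv2.imread(f'pics/{tag}.png')[v0:v1,u0:u1]
    cv2.imwrite(f'pics/{out}.png',cv2.resize(im,None,fx=k,fy=k,interpolation=cv2.INTER_CUBIC))
E
python3 - <<'E'
from h import *
for n in ['scene','top','wrist']: c=snap(n,n+'0'); print(n,-np.array(c['R']).T@np.array(c['t']))
print(env.get_obs())
E
```

```text
pics
scene [ 1.07720024 -0.16525623  1.04507048]
top [ 0.35689044 -0.0411797   1.39068181]
wrist [ 0.33509126 -0.56117455  0.38528521]
{'time_s': 0.15, 'qpos': array([65.7257082 , 18.42831813, -4.01474999, 83.15841184,  1.29482731,
       78.5425638 , -3.25960097]), 'joint_velocities': array([-0.13927173, -0.21014682, -0.06177052, -0.08954373, -0.05730958,
       -0.00348808, -0.09603403]), 'effort': array([-1.40390002e-04, -4.91793358e+01, -4.04549260e-01, -3.12879753e+01,
       -6.39284053e-02,  4.04275919e-02,  1.49862562e-04]), 'tool_pos': array([ 0.27533363, -0.58837636,  0.24672762]), 'tool_rot': array([-1.79915912e+02,  5.23062616e-03,  2.50833024e+01]), 'force': array([0.01060309, 0.72783062, 0.5152569 ]), 'wrist_torque': array([-0.03940178, -0.00789962,  0.01594641]), 'grip_width': 0.08715820010855725}
```

View pics/scene0.png

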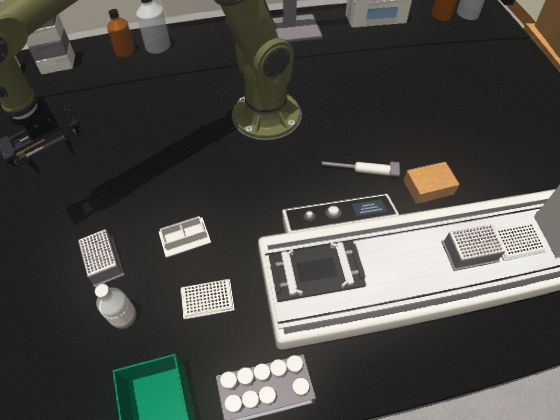

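View pics/top0.png

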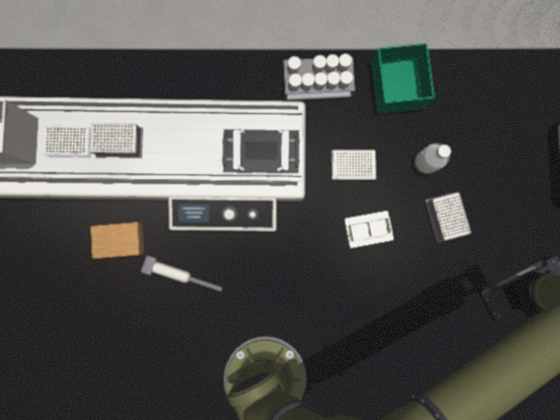

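View pics/wrist0.png

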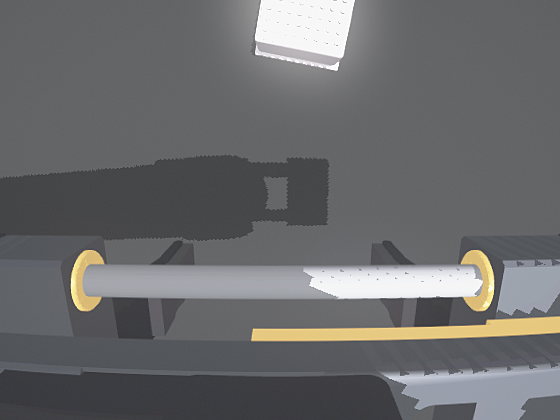

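```bash
python3 - <<'E'
from h import *
crop('top0',330,140,410,260,6,'a'); crop('top0',210,115,310,185,7,'b'); crop('top0',165,190,285,235,6,'c')
crop('scene0',150,210,215,260,8,'d'); crop('scene0',265,190,405,300,5,'e')
E
```

```text
(no output)
```

View pics/a.png

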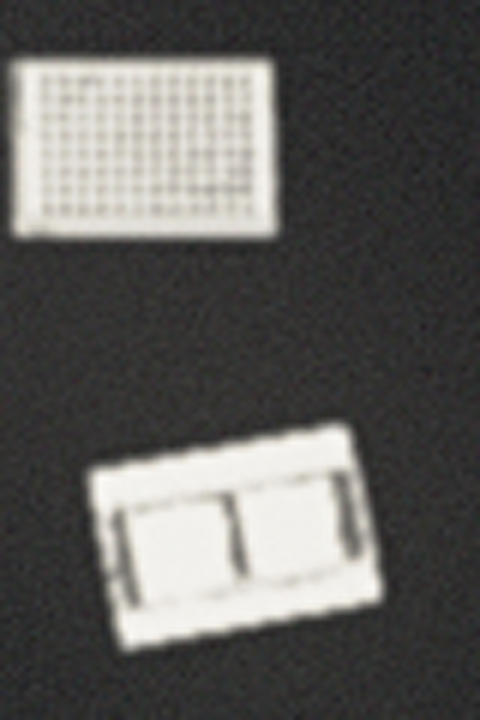

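View pics/b.png

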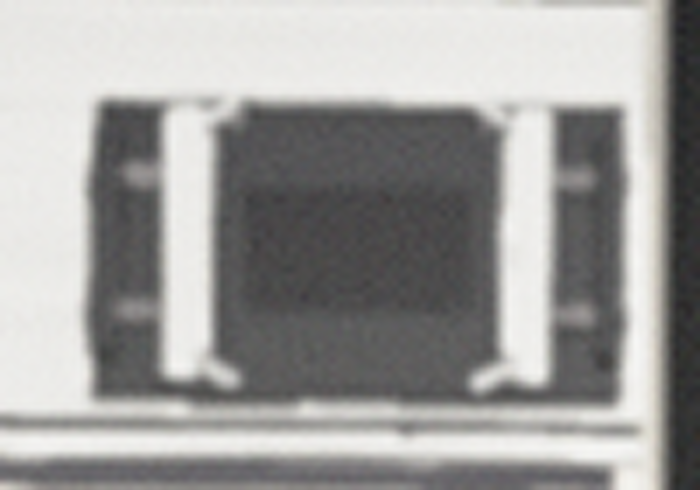

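View pics/c.png

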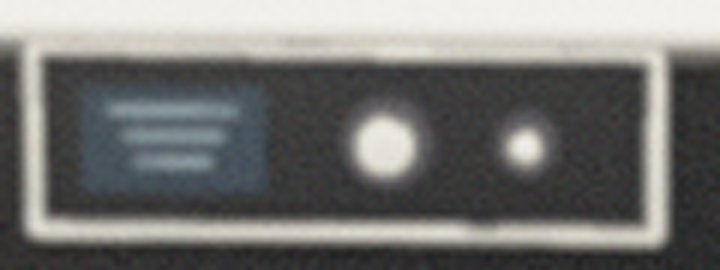

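View pics/d.png

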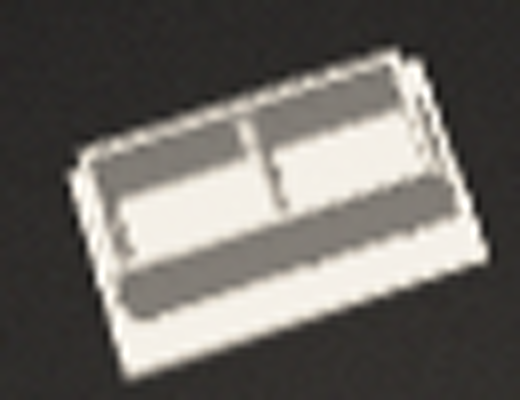

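View pics/e.png

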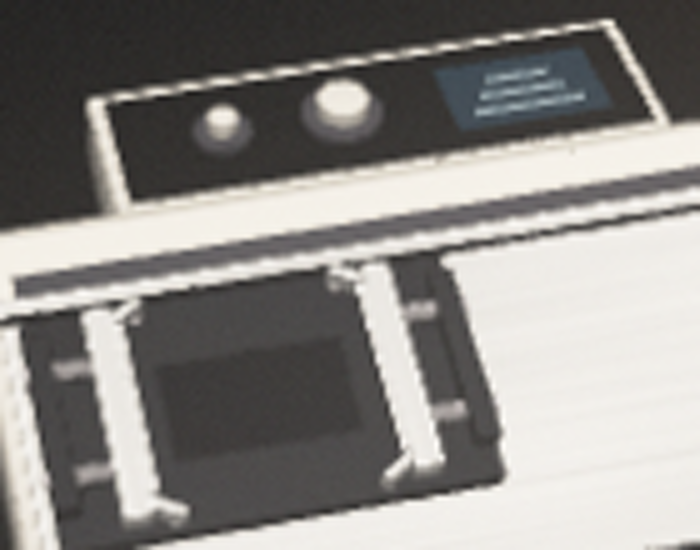

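```bash
cat > fit.py <<'E'
from h import *
from scipy.optimize import least_squares
T=load('top0');S=load('scene0')
def px(pts,u0,v0,k): return [(u0+(x+.5)/k-.5,v0+(y+.5)/k-.5) for x,y in pts]
a=px([(88,468),(347,424),(384,600),(123,648)],330,140,6)
P=[w(T,u,v,.005) for u,v in a]; P=np.array(P)
print('res corners',P.round(4).tolist(),P.mean(0))
for i in range(4):print(np.linalg.norm(P[i]-P[(i+1)%4]))
e=P[0]-P[1]+P[3]-P[2]; print('yaw of res x',np.degrees(np.arctan2(e[1],e[0])))
b=px([(100,100),(625,105),(618,402),(95,400)],210,115,7)
N=np.array([w(T,u,v,.104) for u,v in b]);print('nest',N.round(4).tolist(),N.mean(0))
for i in range(4):print(np.linalg.norm(N[i]-N[(i+1)%4]))
e=N[0]-N[1]+N[3]-N[2]; print('yaw',np.degrees(np.arctan2(e[1],e[0])))
# scene nest: base plate corners seen
# key triangulate
def tri(pt,ps):
    f=lambda X:np.r_[proj(T,X)[0]-pt,proj(S,X)[0]-ps]
    s=least_squares(f,[.6,0,.1]);return s.x,s.fun
print('run',tri(px([(384,147)],165,190,6)[0],px([(343,101)],265,190,5)[0]))
print('stop',tri(px([(525,147)],165,190,6)[0],px([(223,119)],265,190,5)[0]))
# jaw tops, right jaw corner and left jaw corners: top & scene
tl=px([(165,100),(552,108),(548,385),(165,380)],210,115,7)
sc=px([(388,262),(85,312),(130,522),(412,475)],265,190,5)
for i,(p,q) in enumerate(zip(tl,[sc[3],sc[2],sc[1],sc[0]])): print('jaw',i,tri(p,q))
d=px([(128,380),(488,252),(70,175)],150,210,8)
print('res scene',[w(S,u,v,.005).round(4).tolist() for u,v in d])
E
python3 fit.py
```

```text
res corners [[0.4574, -0.2369, 0.005], [0.4786, -0.3643, 0.005], [0.3924, -0.3803, 0.005], [0.3696, -0.2526, 0.005]] [ 0.42450054 -0.30852695  0.005     ]
0.12912772954840612
0.08766739394978472
0.12975895763343848
0.08924318376714536
yaw of res x 99.79665254294082
nest [[0.697, 0.1063, 0.104], [0.6948, -0.1009, 0.104], [0.5762, -0.0973, 0.104], [0.5774, 0.1075, 0.104]] [0.63631358 0.00389413 0.104     ]
0.20715590687898702
0.11866050226797624
0.2048177434271238
0.11957719813081233
yaw 89.52270260037062
run (array([0.4637094 , 0.09661532, 0.07310063]), array([-0.51226074, -0.12202024, -0.5008179 ,  0.02137219]))
stop (array([0.46333382, 0.03128605, 0.07489349]), array([-0.56799368, -0.11865066, -0.54623948,  0.01905303]))
jaw 0 (array([0.69381574, 0.07211576, 0.10780748]), array([ 2.97661974,  0.75604838,  2.58202477, -0.10171064]))
jaw 1 (array([ 0.69155948, -0.06863933,  0.11402588]), array([-1.14669888, -0.21026632, -0.95733968,  0.026267  ]))
jaw 2 (array([ 0.58176194, -0.06701887,  0.11350433]), array([-0.97173212, -0.16949325, -0.86065588,  0.0222843 ]))
jaw 3 (array([0.58420653, 0.08188962, 0.11358595]), array([-0.95786152, -0.23617931, -0.87991199,  0.03699423]))
res scene [[0.4793, -0.3597, 0.005], [0.4538, -0.2352, 0.005], [0.395, -0.3749, 0.005]]
```

```bash
python3 -m creep '[{"tx":0.0423,"ty":-0.0317,"tz":0.008},{"tx":0.0423,"ty":-0.0317,"tz":0.008},{"tx":0.0423,"ty":-0.0317,"tz":0.008},{"tx":0.0423,"ty":-0.0317,"tz":0.008},{"tx":0.0423,"ty":-0.0317,"tz":0.008},{"tx":0.0423,"ty":-0.0317,"tz":0.008},{"rz":-10.65},{"rz":-10.65},{"rz":-10.65},{"rz":-10.65},{"rz":-10.65},{"rz":-10.65},{"rz":-10.65},{"rz":0},{"rz":0}]'
python3 - <<'E'
from h import *
snap('wrist','w1');print(env.get_obs()['tool_pos'],env.get_obs()['tool_rot'],env.get_obs()['force'])
E
```

```text
[ 0.27542837 -0.58843509  0.24686593] [-1.79932955e+02  1.94039765e-03  2.50858671e+01] [-0.4478313  -0.34024168  0.18663456]$[0]: bad value
```

View pics/w1.png

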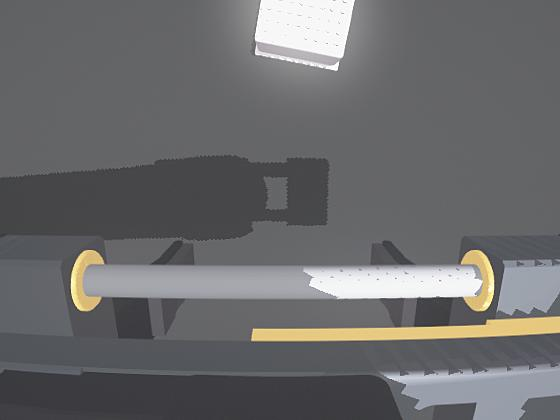

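```bash
python3 -m creep '[{"tx":0.0423,"ty":-0.0317,"tz":0.008,"rx":0,"ry":0,"rz":0},{"tx":0.0423,"ty":-0.0317,"tz":0.008,"rx":0,"ry":0,"rz":0},{"tx":0.0423,"ty":-0.0317,"tz":0.008,"rx":0,"ry":0,"rz":0},{"tx":0.0423,"ty":-0.0317,"tz":0.008,"rx":0,"ry":0,"rz":0},{"tx":0.0423,"ty":-0.0317,"tz":0.008,"rx":0,"ry":0,"rz":0},{"tx":0.0423,"ty":-0.0317,"tz":0.008,"rx":0,"ry":0,"rz":0},{"tx":0,"ty":0,"tz":0,"rx":0,"ry":0,"rz":-10.65},{"tx":0,"ty":0,"tz":0,"rx":0,"ry":0,"rz":-10.65},{"tx":0,"ty":0,"tz":0,"rx":0,"ry":0,"rz":-10.65},{"tx":0,"ty":0,"tz":0,"rx":0,"ry":0,"rz":-10.65},{"tx":0,"ty":0,"tz":0,"rx":0,"ry":0,"rz":-10.65},{"tx":0,"ty":0,"tz":0,"rx":0,"ry":0,"rz":-10.65},{"tx":0,"ty":0,"tz":0,"rx":0,"ry":0,"rz":-10.65},{"tx":0,"ty":0,"tz":0,"rx":0,"ry":0,"rz":0}]'
python3 - <<'E'
from h import *
snap('wrist','w1');print(env.get_obs()['tool_pos'],env.get_obs()['tool_rot'],env.get_obs()['force'])
E
```

```text
time_s: 1.95
tool_pos: [0.4247, -0.3089, 0.1994]
tool_rot: [-180.0, -0.0, 99.5]
force: [-0.0, 0.5, -0.2]
grip_width: 0.0871
[ 0.42467562 -0.30882753  0.19943519] [-1.79991988e+02 -6.69182427e-03  9.94263504e+01] [-0.34549141 -0.70955356  0.72300818]
```

View pics/w1.png

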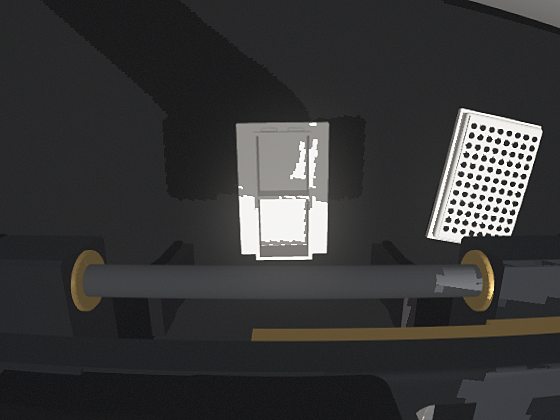

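```bash
python3 - <<'E'
from h import *
crop('w1',220,110,345,270,4,'w1c')
E
```

```text
(no output)
```

View pics/w1c.png

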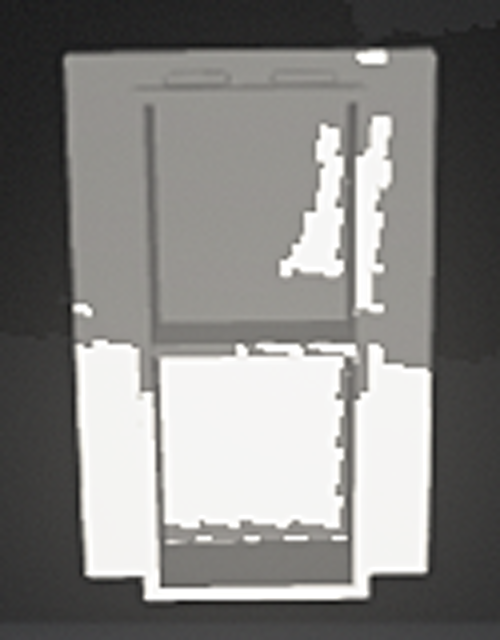

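```bash
python3 - <<'E'
from h import *
from scipy.optimize import least_squares
W=load('w1');T=load('top0')
f=lambda x,y:(220+(x+.5)/4-.5,110+(y+.5)/4-.5)
obs=np.array([f(66,54),f(434,48),f(85,578),f(428,575),f(145,600),f(368,598)])
h=63.9e-3;g=42.75e-3
M=np.array([[h,g,.006],[h,-g,.006],[-h,g,.006],[-h,-g,.006],[-.056,.025,.04],[-.056,-.025,.04]])
def pl(p):
    c,s=np.cos(p[2]),np.sin(p[2]);R=np.array([[c,-s,0],[s,c,0],[0,0,1]]);return M@R.T+[p[0],p[1],0]
s=least_squares(lambda p:(proj(W,pl(p))-obs).ravel(),[.4245,-.3085,1.74])
print(s.x[:2],np.degrees(s.x[2]),s.fun.reshape(-1,2).round(2))
E
```

```text
[ 0.42423567 -0.30642881] 100.20645230063613 [[-0.58  0.07]
 [ 0.58  0.36]
 [ 0.19  0.16]
 [-0.21 -0.09]
 [ 0.18 -0.18]
 [-0.16 -0.33]]
```

```bash
python3 -m creep '[{"tx":0.002,"ty":0,"tz":0.04,"rx":0,"ry":0,"rz":-0.6},{"tx":0,"ty":0,"tz":0.04,"rx":0,"ry":0,"rz":0},{"tx":0,"ty":0,"tz":0.04,"rx":0,"ry":0,"rz":0},{"tx":0,"ty":0,"tz":0.03,"rx":0,"ry":0,"rz":0},{"tx":0,"ty":0,"tz":0.015,"rx":0,"ry":0,"rz":0},{"tx":0,"ty":0,"tz":0,"rx":0,"ry":0,"rz":0},{"tx":0,"ty":0,"tz":0,"rx":0,"ry":0,"rz":0}]'
```

```text
time_s: 2.88
tool_pos: [0.4254, -0.3075, 0.0358]
tool_rot: [179.9, 0.1, 100.2]
force: [0.6, -0.3, 0.5]
grip_width: 0.0873
```

```bash
python3 -m creep '[{"tx":0.0005,"ty":-0.0007,"tz":0.002,"rx":0,"ry":0,"rz":0},{"tx":0,"ty":0,"tz":0,"rx":0,"ry":0,"rz":0},{"tx":0,"ty":0,"tz":0,"rx":0,"ry":0,"rz":0},{"tx":0,"ty":0,"tz":0,"rx":0,"ry":0,"rz":0},{"tx":0,"ty":0,"tz":0,"rx":0,"ry":0,"rz":0},{"tx":0,"ty":0,"tz":0,"rx":0,"ry":0,"rz":0}]' 0.04 40
```

```text
time_s: 3.62
tool_pos: [0.4238, -0.3066, 0.0327]
tool_rot: [180.0, 0.0, 100.2]
force: [0.1, 0.2, -0.1]
grip_width: 0.05
```

```bash
python3 -m creep '[{"tx":0,"ty":0,"tz":-0.02,"rx":0,"ry":0,"rz":0},{"tx":0,"ty":0,"tz":-0.05,"rx":0,"ry":0,"rz":0},{"tx":0,"ty":0,"tz":-0.06,"rx":0,"ry":0,"rz":0},{"tx":0,"ty":0,"tz":-0.05,"rx":0,"ry":0,"rz":0},{"tx":0.0227,"ty":0.04,"tz":0,"rx":0,"ry":0,"rz":0},{"tx":0.0227,"ty":0.04,"tz":0,"rx":0,"ry":0,"rz":0},{"tx":0.0227,"ty":0.04,"tz":0,"rx":0,"ry":0,"rz":0},{"tx":0.0227,"ty":0.04,"tz":0,"rx":0,"ry":0,"rz":0},{"tx":0.0227,"ty":0.04,"tz":0,"rx":0,"ry":0,"rz":0},{"tx":0.0227,"ty":0.04,"tz":0,"rx":0,"ry":0,"rz":0},{"tx":0,"ty":0,"tz":0,"rx":0,"ry":0,"rz":5.2},{"tx":0,"ty":0,"tz":0,"rx":0,"ry":0,"rz":5.2},{"tx":0,"ty":0,"tz":0,"rx":0,"ry":0,"rz":0},{"tx":0,"ty":0,"tz":0,"rx":0,"ry":0,"rz":0}]'
python3 - <<'E'
from h import *
snap('wrist','w2');snap('top','t2');print(env.get_obs()['tool_pos'],env.get_obs()['tool_rot'],env.get_obs()['force'])
E
```

```text
time_s: 5.38
tool_pos: [0.6354, -0.13, 0.2122]
tool_rot: [-180.0, 0.0, 89.9]
force: [-1.0, -0.9, -1.4]
grip_width: 0.0498
[ 0.63547206 -0.13001704  0.21244635] [-1.79986902e+02  3.47599130e-03  8.98703072e+01] [ 0.37755824 -0.13676262 -1.32948228]
```

View pics/w2.png

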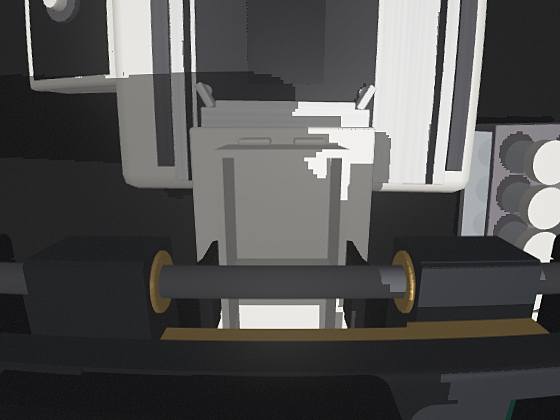

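View pics/t2.png

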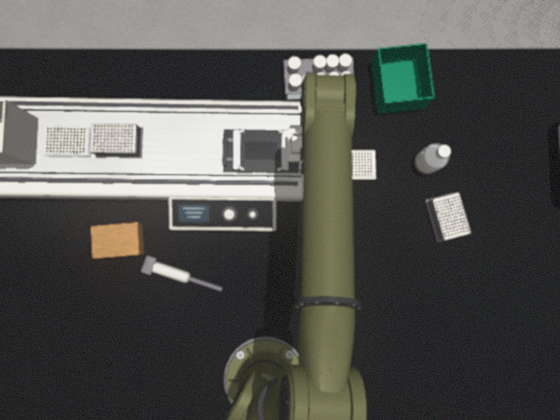

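```bash
python3 - <<'E'
from h import *
crop('w2',180,70,390,170,3.8,'w2c'); crop('w2',120,0,480,120,2.2,'w2d')
E
```

```text
(no output)
```

View pics/w2c.png

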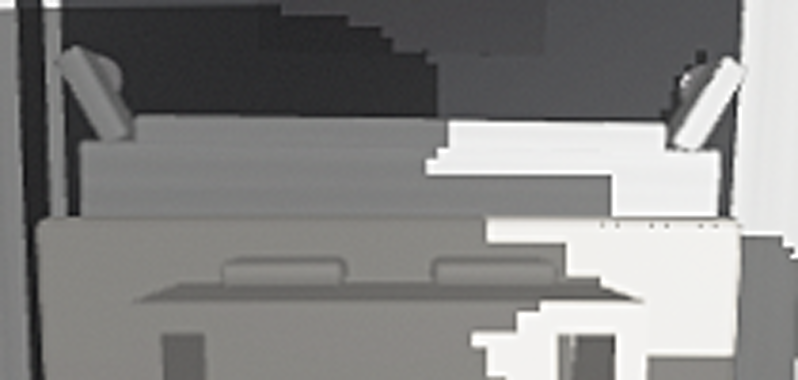

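View pics/w2d.png

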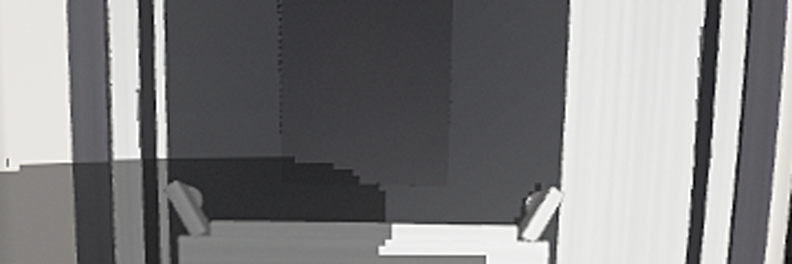

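```bash
python3 - <<'E'
from h import *
W=load('w2')
c=lambda x,y:(180+(x+.5)/3.8-.5,70+(y+.5)/3.8-.5)
d=lambda x,y:(120+(x+.5)/2.2-.5,(y+.5)/2.2-.5)
for n,p,z in [('lipL',c(140,116),.118),('lipR',c(660,121),.118),('lipstepL',c(85,146),.118),('lipstepR',c(715,150),.118),('chL',c(70,45),.118),('chR',c(735,57),.118),('chLout',c(57,57),.118),('chRout',c(745,68),.118),
 ('bpL',d(166,100),.104),('bpL0',d(163,5),.104),('bpR',d(566,100),.104),('bpR0',d(570,5),.104),('rectL',d(280,50),.104),('rectR',d(450,50),.104),('rectL2',d(281,185),.104),('rectR2',d(447,185),.104)]:
    print(n,w(W,*p,z).round(4))
z=.2124-.0327+.006
for p in [c(37,222),c(740,218)]: print('res front', w(W,*p,z).round(4))
print(proj(W,[[.6354,-.13+.0639,z]]))
E
```

```text
lipL [ 0.5931 -0.0498  0.118 ]
lipR [ 0.6803 -0.0508  0.118 ]
lipstepL [ 0.5836 -0.0546  0.118 ]
lipstepR [ 0.6898 -0.0554  0.118 ]
chL [ 0.5818 -0.0381  0.118 ]
chR [ 0.6926 -0.0402  0.118 ]
chLout [ 0.5795 -0.04    0.118 ]
chRout [ 0.6943 -0.042   0.118 ]
bpL [ 0.5776 -0.0132  0.104 ]
bpL0 [0.5777 0.0139 0.104 ]
bpR [ 0.6976 -0.0134  0.104 ]
bpR0 [0.6979 0.0138 0.104 ]
rectL [6.122e-01 4.000e-04 1.040e-01]
rectR [6.625e-01 3.000e-04 1.040e-01]
rectL2 [ 0.6118 -0.0385  0.104 ]
rectR2 [ 0.6622 -0.0386  0.104 ]
res front [ 0.5923 -0.0663  0.1857]
res front [ 0.6774 -0.066   0.1857]
[[283.02132568 126.82082752]]
```

```bash
python3 -m creep '[{"tx":0.01,"ty":0.0008,"tz":0,"rx":0,"ry":0,"rz":0.5},{"tx":0.03,"ty":0,"tz":0,"rx":0,"ry":0,"rz":0},{"tx":0.04,"ty":0,"tz":0,"rx":0,"ry":0,"rz":0},{"tx":0.03,"ty":0,"tz":0,"rx":0,"ry":0,"rz":0},{"tx":0.02,"ty":0,"tz":0,"rx":0,"ry":0,"rz":0},{"tx":0,"ty":0,"tz":0,"rx":0,"ry":-5,"rz":0},{"tx":0,"ty":0,"tz":0,"rx":0,"ry":-5,"rz":0},{"tx":0.0044,"ty":0,"tz":0.0246,"rx":0,"ry":0,"rz":0},{"tx":0.0035,"ty":0,"tz":0.02,"rx":0,"ry":0,"rz":0},{"tx":0,"ty":0,"tz":0,"rx":0,"ry":0,"rz":0},{"tx":0,"ty":0,"tz":0,"rx":0,"ry":0,"rz":0},{"tx":0,"ty":0,"tz":0,"rx":0,"ry":0,"rz":0}]'
python3 - <<'E'
from h import *
snap('wrist','w3');snap('scene','s3');print(env.get_obs()['tool_pos'],env.get_obs()['tool_rot'],env.get_obs()['force'])
crop('s3',240,180,420,320,4.4,'s3c')
E
```

```text
time_s: 6.98
tool_pos: [0.6385, -0.0001, 0.1684]
tool_rot: [179.9, 10.0, 89.3]
force: [0.5, -0.1, -1.6]
grip_width: 0.0495
[6.38341099e-01 2.65007056e-05 1.68145469e-01] [179.91568897  10.0017692   89.29642699] [ 0.30989937 -0.35940105 -2.22495344]
```

View pics/w3.png

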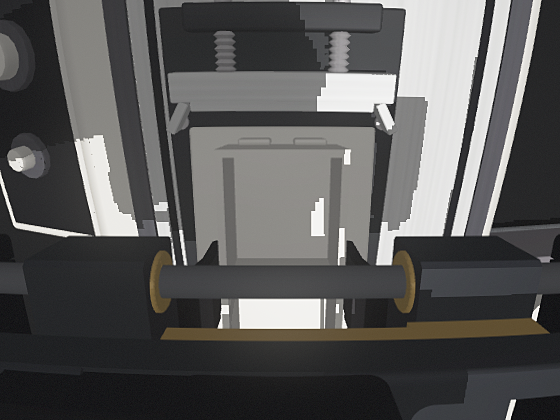

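View pics/s3c.png

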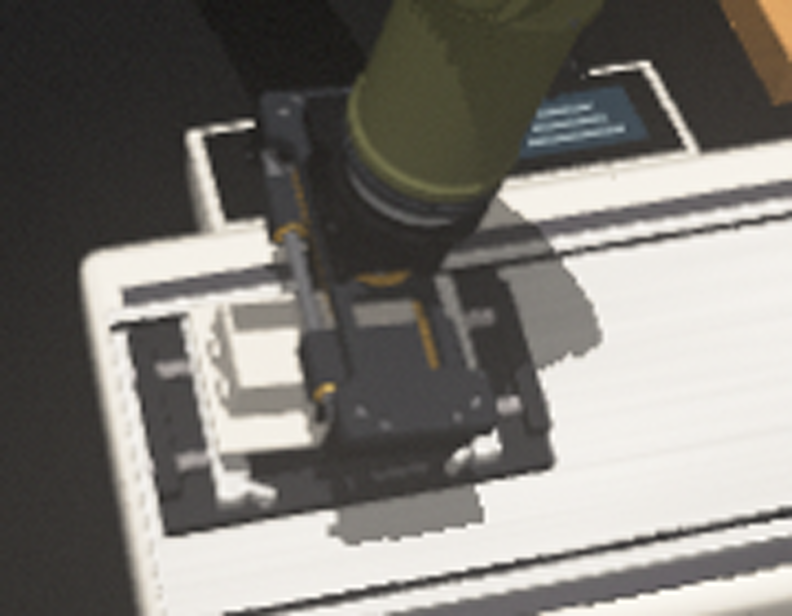

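```bash
python3 - <<'E'
from h import *
crop('w3',150,60,420,160,2.9,'w3c')
E
```

```text
(no output)
```

View pics/w3c.png

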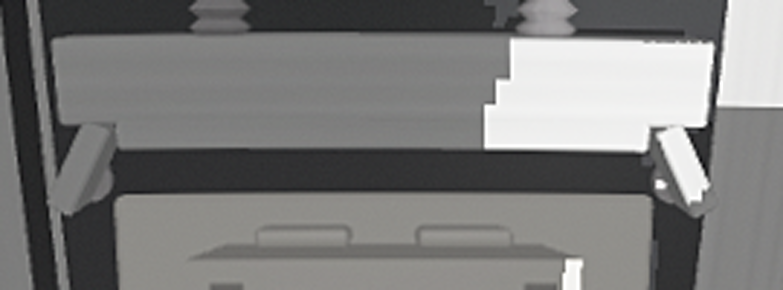

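```bash
python3 - <<'E'
from h import *
W=load('w3');o=env.get_obs()
c=lambda x,y:(150+(x+.5)/2.9-.5,60+(y+.5)/2.9-.5)
for n,p,z in [('lipL',c(118,148),.118),('lipR',c(648,152),.118),('backL',c(53,38),.118),('backR',c(712,42),.118),('chL',c(66,213),.114),('chR',c(703,213),.114)]: print(n,w(W,*p,z).round(4))
z=o['tool_pos'][2]-.0374
a,b=[w(W,*c(x,197),z) for x in (117,651)];print('res',a,b,(a+b)/2, o['tool_pos'])
E
```

```text
lipL [0.5941 0.0642 0.118 ]
lipR [0.6834 0.0624 0.118 ]
backL [0.5852 0.0822 0.118 ]
backR [0.6926 0.0802 0.118 ]
chL [0.5826 0.0526 0.114 ]
chR [0.6951 0.0512 0.114 ]
res [0.59640976 0.05831087 0.13074547] [0.6812388  0.05719914 0.13074547] [0.63882428 0.05775501 0.13074547] [6.38341099e-01 2.65007056e-05 1.68145469e-01]
```

```bash
python3 -m creep '[{"tx":0.0015,"ty":0,"tz":0.008,"rx":0,"ry":0,"rz":0.3},{"tx":0.0014,"ty":0,"tz":0.008,"rx":0,"ry":0,"rz":0},{"tx":0.0005,"ty":0,"tz":0.003,"rx":0,"ry":0,"rz":0},{"tx":0,"ty":0,"tz":0,"rx":0,"ry":0,"rz":0},{"tx":0,"ty":0,"tz":0,"rx":0,"ry":0,"rz":0},{"tx":0,"ty":0,"tz":0,"rx":0,"ry":0,"rz":0}]'
```

```text
time_s: 7.82
tool_pos: [0.6379, 0.0003, 0.1479]
tool_rot: [179.9, 10.0, 89.0]
force: [0.4, -0.2, -1.3]
grip_width: 0.0496
```

```bash
python3 -m creep '[{"tx":0.0028,"ty":0,"tz":-0.0011,"rx":0,"ry":0,"rz":0},{"tx":0.0029,"ty":0,"tz":-0.0005,"rx":0,"ry":0,"rz":0},{"tx":0.002,"ty":0,"tz":-0.0003,"rx":0,"ry":0,"rz":0},{"tx":0,"ty":0,"tz":0,"rx":0,"ry":0,"rz":0},{"tx":0,"ty":0,"tz":0,"rx":0,"ry":0,"rz":0}]'
python3 - <<'E'
from h import *
snap('wrist','w4');crop('w4',150,60,420,160,2.9,'w4c')
E
```

```text
time_s: 8.45
tool_pos: [0.638, 0.0081, 0.1485]
tool_rot: [179.9, 10.0, 89.0]
force: [0.1, 0.5, -1.2]
grip_width: 0.0494
```

View pics/w4c.png

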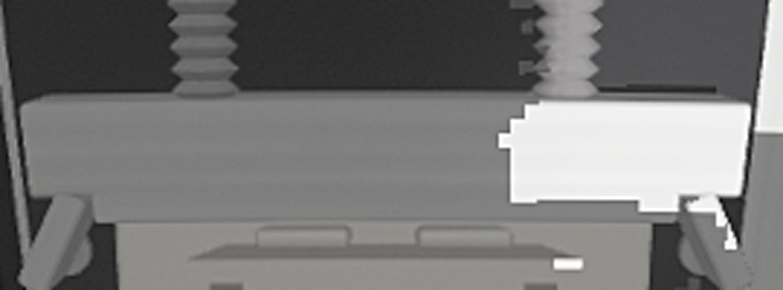

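```bash
python3 -m creep '[{"tx":0.002,"ty":0,"tz":-0.0004,"rx":0,"ry":0,"rz":0},{"tx":0.002,"ty":0,"tz":-0.0004,"rx":0,"ry":0,"rz":0},{"tx":0.002,"ty":0,"tz":-0.0003,"rx":0,"ry":0,"rz":0},{"tx":0.002,"ty":0,"tz":-0.0003,"rx":0,"ry":0,"rz":0},{"tx":0,"ty":0,"tz":0,"rx":0,"ry":0,"rz":0},{"tx":0,"ty":0,"tz":0,"rx":0,"ry":0,"rz":0}]'
python3 - <<'E'
from h import *
o=env.get_obs();print(o['tool_pos'],o['force'])
E
python3 -m creep '[{"tx":0.002,"ty":0,"tz":-0.0004,"rx":0,"ry":0,"rz":0},{"tx":0.002,"ty":0,"tz":-0.0003,"rx":0,"ry":0,"rz":0},{"tx":0.0015,"ty":0,"tz":-0.0003,"rx":0,"ry":0,"rz":0},{"tx":0,"ty":0,"tz":0,"rx":0,"ry":0,"rz":0},{"tx":0,"ty":0,"tz":0,"rx":0,"ry":0,"rz":0}]'
python3 - <<'E'
from h import *
snap('wrist','w5');snap('scene','s5')
crop('w5',150,60,420,160,2.9,'w5c')
crop('s5',240,180,420,320,4.4,'s5c')
E
```

```text
time_s: 9.25
tool_pos: [0.6382, 0.0154, 0.1485]
tool_rot: [179.9, 10.1, 89.0]
force: [0.3, -3.2, -0.7]
grip_width: 0.0497
[0.63817561 0.01542685 0.14853243] [ 0.32485948 -3.19627318 -0.71553777]
time_s: 9.88
tool_pos: [0.6382, 0.0198, 0.1486]
tool_rot: [180.0, 10.2, 89.0]
force: [0.4, -6.9, 0.3]
grip_width: 0.0494
```

View pics/w5c.png

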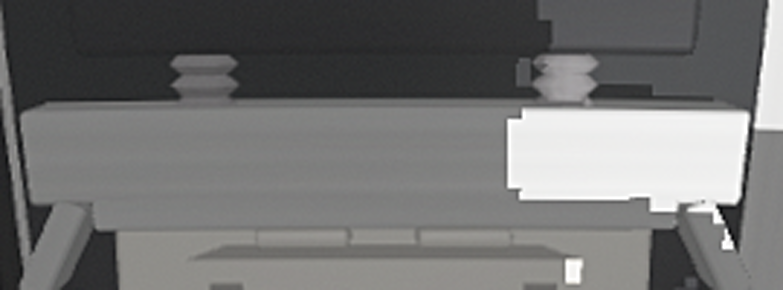

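View pics/s5c.png

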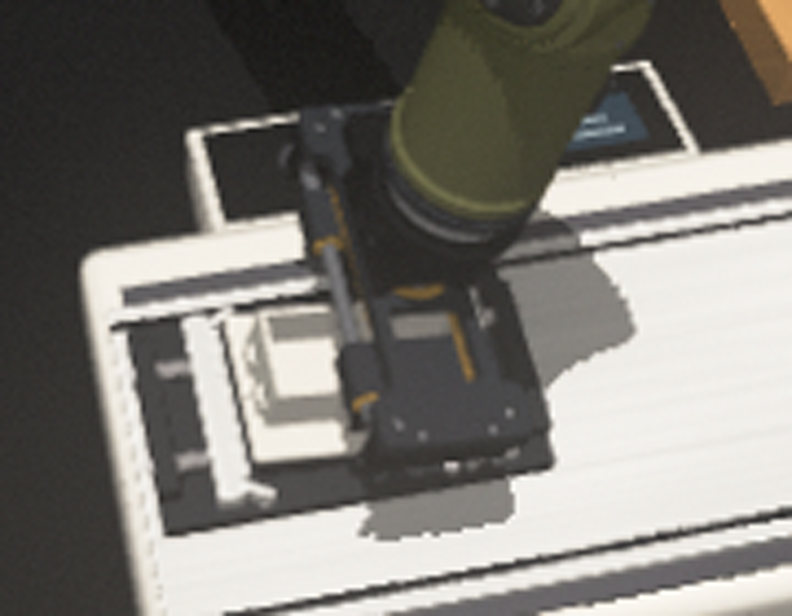

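```bash
python3 -m creep '[{"tx":0.0016,"ty":0,"tz":-0.0003,"rx":0,"ry":0,"rz":0},{"tx":0.001,"ty":0,"tz":-0.0002,"rx":0,"ry":0,"rz":0},{"tx":0,"ty":0,"tz":0,"rx":0,"ry":0,"rz":0},{"tx":-0.0007,"ty":0,"tz":0.0024,"rx":0,"ry":2,"rz":0},{"tx":-0.0008,"ty":0,"tz":0.0023,"rx":0,"ry":2,"rz":0},{"tx":0,"ty":0,"tz":0,"rx":0,"ry":0,"rz":0},{"tx":0,"ty":0,"tz":0,"rx":0,"ry":0,"rz":0}]'
python3 - <<'E'
from h import *
snap('wrist','w6');snap('scene','s6')
crop('s6',260,220,360,310,8,'s6c')
E
```

```text
time_s: 10.85
tool_pos: [0.6383, 0.019, 0.1441]
tool_rot: [180.0, 6.2, 88.9]
force: [0.0, -9.2, -0.4]
grip_width: 0.0496
```

View pics/s6c.png

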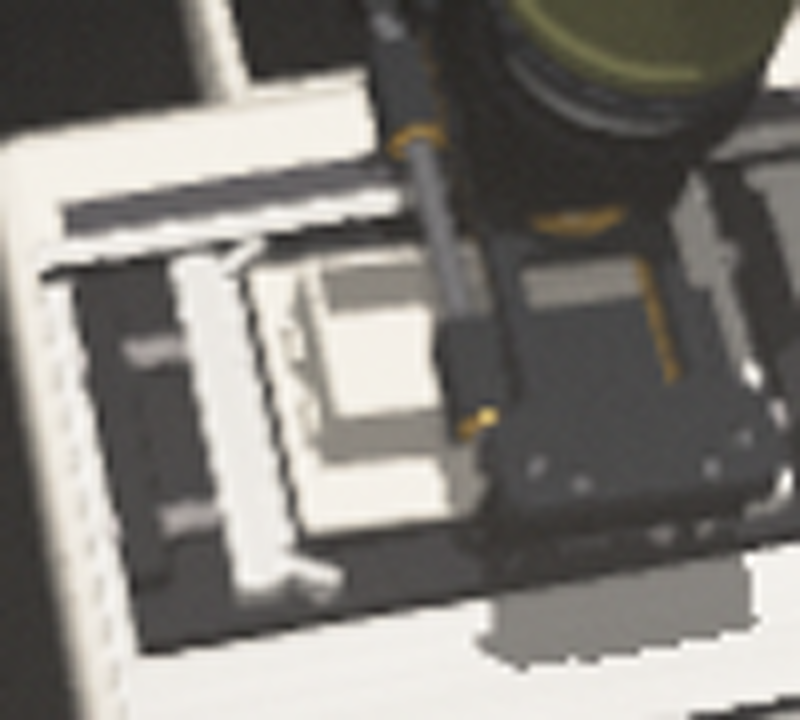

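View pics/w6.png

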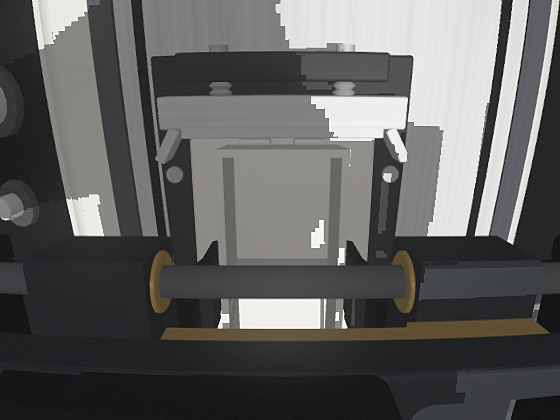

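```bash
python3 -m creep '[{"tx":-0.0009,"ty":0,"tz":0.0023,"rx":0,"ry":2,"rz":0},{"tx":0,"ty":0,"tz":0,"rx":0,"ry":0,"rz":0},{"tx":0,"ty":0,"tz":0,"rx":0,"ry":0,"rz":0}]'
python3 -m creep '[{"tx":-0.0009,"ty":0,"tz":0.0022,"rx":0,"ry":2,"rz":0},{"tx":-0.001,"ty":0,"tz":0.0018,"rx":0,"ry":2.1,"rz":0},{"tx":0,"ty":0,"tz":0,"rx":0,"ry":0,"rz":0},{"tx":0,"ty":0,"tz":0,"rx":0,"ry":0,"rz":0}]'
python3 - <<'E'
from h import *
snap('wrist','w7');snap('scene','s7')
crop('s7',260,220,360,310,8,'s7c')
E
```

```text
time_s: 11.32
tool_pos: [0.6383, 0.0179, 0.1417]
tool_rot: [180.0, 4.2, 88.9]
force: [-0.0, -8.2, -1.4]
grip_width: 0.0496
time_s: 11.82
tool_pos: [0.6383, 0.0156, 0.1376]
tool_rot: [180.0, 0.1, 88.9]
force: [1.0, -7.7, -1.2]
grip_width: 0.0495
```

View pics/s7c.png

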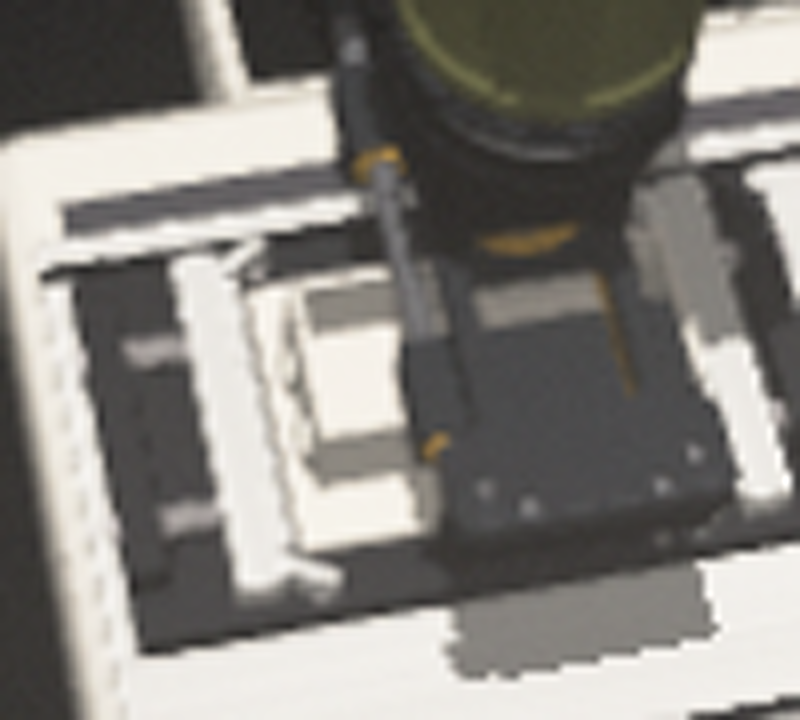

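```bash
python3 -m creep '[{"tx":0,"ty":0,"tz":0.0005,"rx":0,"ry":0,"rz":0},{"tx":-0.002,"ty":0,"tz":0,"rx":0,"ry":0,"rz":0},{"tx":-0.002,"ty":0,"tz":0,"rx":0,"ry":0,"rz":0},{"tx":0,"ty":0,"tz":0,"rx":0,"ry":0,"rz":0},{"tx":0,"ty":0,"tz":0,"rx":0,"ry":0,"rz":0}]'
python3 -m creep '[{"tx":-0.002,"ty":0,"tz":0,"rx":0,"ry":0,"rz":0},{"tx":-0.002,"ty":0,"tz":0,"rx":0,"ry":0,"rz":0},{"tx":-0.001,"ty":0,"tz":0,"rx":0,"ry":0,"rz":0},{"tx":0,"ty":0,"tz":0,"rx":0,"ry":0,"rz":0},{"tx":0,"ty":0,"tz":0,"rx":0,"ry":0,"rz":0},{"tx":0,"ty":0,"tz":0,"rx":0,"ry":0,"rz":0}]'
```

```text
time_s: 12.55
tool_pos: [0.6382, 0.0131, 0.1373]
tool_rot: [179.9, 0.0, 89.0]
force: [0.1, -6.8, -1.4]
grip_width: 0.0497
time_s: 13.3
tool_pos: [0.6381, 0.01, 0.1375]
tool_rot: [179.9, -0.1, 89.0]
force: [0.5, -5.1, -2.7]
grip_width: 0.0497
```

```bash
python3 -m creep '[{"tx":0,"ty":0,"tz":0,"rx":0,"ry":0,"rz":0},{"tx":0,"ty":0,"tz":0,"rx":0,"ry":0,"rz":0}]'
python3 - <<'E'
from h import *
snap('wrist','w8');snap('scene','s8')
crop('s8',260,220,360,310,8,'s8c')
o=env.get_obs();print(o['tool_pos'],o['force'],o['joint_velocities'])
E
```

```text
time_s: 13.55
tool_pos: [0.6381, 0.01, 0.1375]
tool_rot: [179.9, -0.1, 89.0]
force: [0.5, -5.4, -2.0]
grip_width: 0.0497
[0.63806438 0.00999992 0.13751846] [ 0.57348074 -4.67601616 -1.82914314] [-0.03444798  0.00313054  0.0199279  -0.11297284 -0.04154531 -0.01343567
 -0.02210959]
```

View pics/s8c.png

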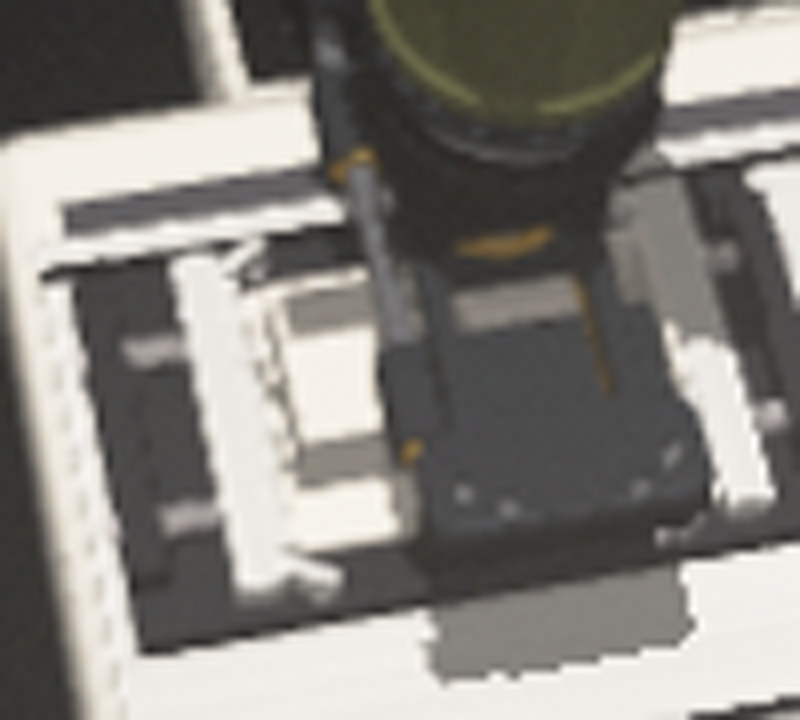

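View pics/w8.png

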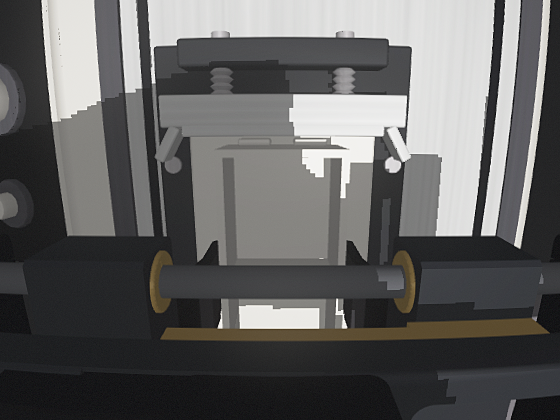

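```bash
python3 -m creep '[{"tx":-0.0015,"ty":0,"tz":0,"rx":0,"ry":0,"rz":0},{"tx":-0.0015,"ty":0,"tz":0,"rx":0,"ry":0,"rz":0},{"tx":0,"ty":0,"tz":0,"rx":0,"ry":0,"rz":0},{"tx":0,"ty":0,"tz":0,"rx":0,"ry":0,"rz":0},{"tx":0,"ty":0,"tz":0,"rx":0,"ry":0,"rz":0}]'
```

```text
time_s: 14.28
tool_pos: [0.638, 0.0076, 0.1376]
tool_rot: [179.9, -0.1, 89.1]
force: [-0.8, -1.8, -0.6]
grip_width: 0.05
```

```bash
python3 -m creep '[{"tx":-0.0015,"ty":0,"tz":0,"rx":0,"ry":0,"rz":0},{"tx":0,"ty":0,"tz":0.0006,"rx":0,"ry":0,"rz":0},{"tx":0,"ty":0,"tz":0.0004,"rx":0,"ry":0,"rz":0},{"tx":0,"ty":0,"tz":0,"rx":0,"ry":0,"rz":0},{"tx":0,"ty":0,"tz":0,"rx":0,"ry":0,"rz":0}]'
```

```text
time_s: 14.9
tool_pos: [0.6381, 0.0062, 0.1368]
tool_rot: [179.9, -0.1, 89.1]
force: [-0.6, 2.7, 1.4]
grip_width: 0.0501
```

```bash
python3 -m creep '[{"tx":0,"ty":0,"tz":0,"rx":0,"ry":0,"rz":0},{"tx":0,"ty":0,"tz":0,"rx":0,"ry":0,"rz":0},{"tx":0,"ty":0,"tz":0,"rx":0,"ry":0,"rz":0}]' 0.068
python3 -m creep '[{"tx":0,"ty":0,"tz":-0.02,"rx":0,"ry":0,"rz":0},{"tx":0,"ty":0,"tz":-0.05,"rx":0,"ry":0,"rz":0},{"tx":-0.03,"ty":0,"tz":-0.03,"rx":0,"ry":0,"rz":0},{"tx":-0.05,"ty":0,"tz":0,"rx":0,"ry":0,"rz":0},{"tx":-0.05,"ty":0,"tz":0,"rx":0,"ry":0,"rz":0},{"tx":0,"ty":0,"tz":0,"rx":0,"ry":0,"rz":0}]'
python3 - <<'E'
from h import *
snap('wrist','w9');snap('scene','s9');snap('top','t9')
crop('s9',260,220,360,310,8,'s9c');crop('t9',210,115,310,185,7,'t9c')
E
```

```text
time_s: 15.28
tool_pos: [0.638, 0.0052, 0.1364]
tool_rot: [179.9, -0.1, 89.0]
force: [0.3, 0.0, -0.9]
grip_width: 0.0663
time_s: 16.02
tool_pos: [0.6353, -0.1318, 0.2375]
tool_rot: [179.9, 0.1, 88.5]
force: [0.3, -0.2, 0.3]
grip_width: 0.068
```

View pics/s9c.png

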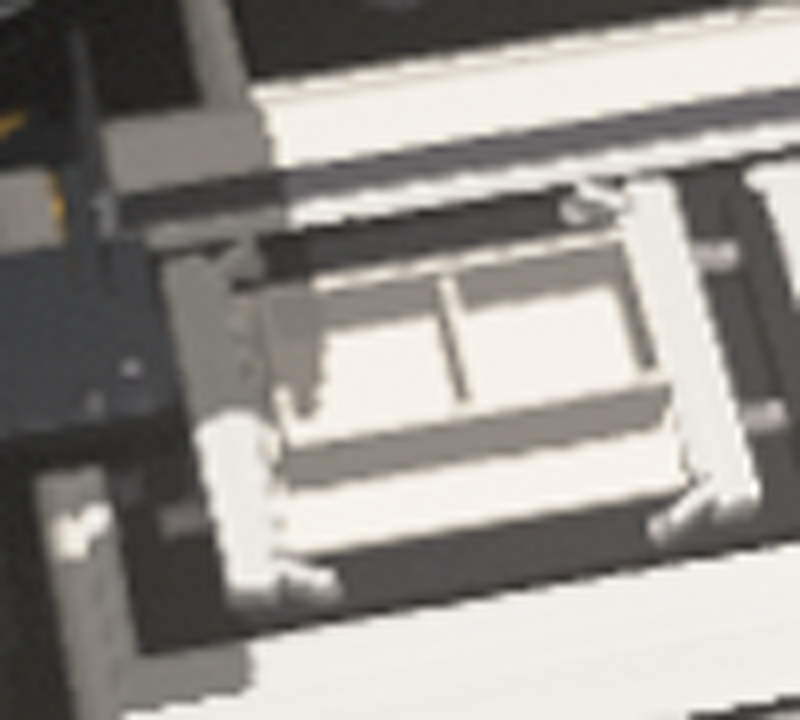

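View pics/t9c.png

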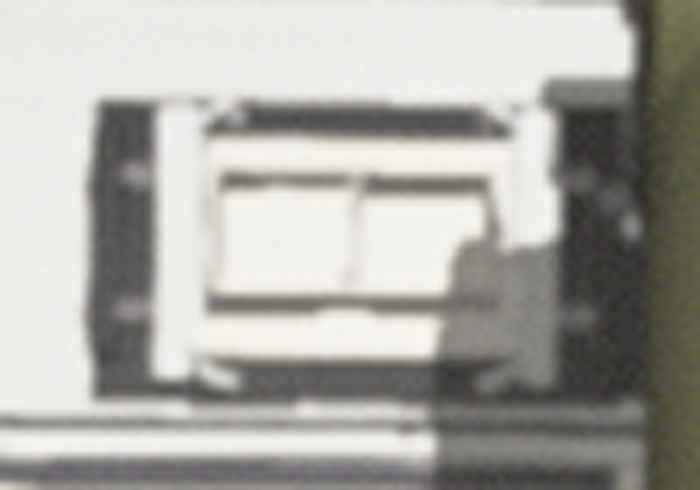

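View pics/w9.png

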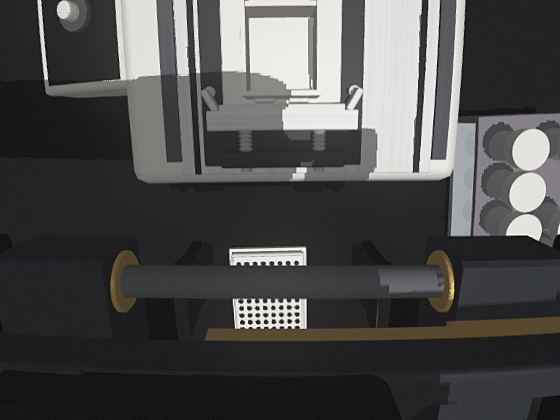

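```bash
python3 -m creep '[{"tx":0.0295,"ty":-0.031,"tz":0,"rx":0,"ry":0,"rz":-0.5},{"tx":0.0295,"ty":-0.031,"tz":0,"rx":0,"ry":0,"rz":0},{"tx":0.0295,"ty":-0.031,"tz":0,"rx":0,"ry":0,"rz":0},{"tx":0.0295,"ty":-0.031,"tz":0,"rx":0,"ry":0,"rz":0},{"tx":0.0295,"ty":-0.031,"tz":0,"rx":0,"ry":0,"rz":0},{"tx":0.0295,"ty":-0.031,"tz":0,"rx":0,"ry":0,"rz":0},{"tx":0,"ty":0,"tz":0,"rx":0,"ry":0,"rz":0},{"tx":0,"ty":0,"tz":0,"rx":0,"ry":0,"rz":0},{"tx":0,"ty":0,"tz":0,"rx":0,"ry":0,"rz":0}]' 0 20
python3 - <<'E'
from h import *
snap('wrist','w10');snap('scene','s10')
print(env.get_obs()['tool_pos'],env.get_obs()['tool_rot'])
crop('s10',240,180,400,310,5,'s10c')
E
```

```text
time_s: 17.3
tool_pos: [0.4519, 0.0539, 0.2365]
tool_rot: [179.9, -0.1, 89.5]
force: [-0.1, 0.1, 0.7]
grip_width: 0.0006
[0.45182308 0.0537204  0.23630211] [ 1.79969078e+02 -1.30413800e-01  8.94926074e+01]
```

View pics/w10.png

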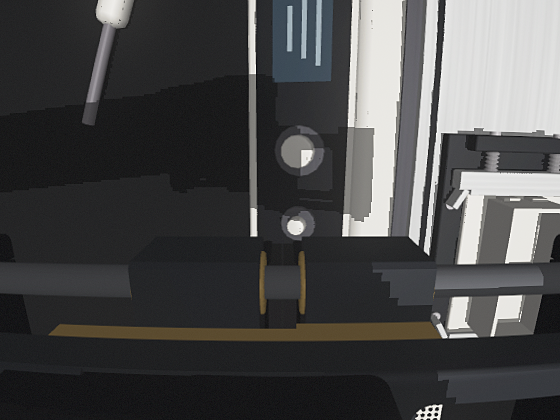

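View pics/s10c.png

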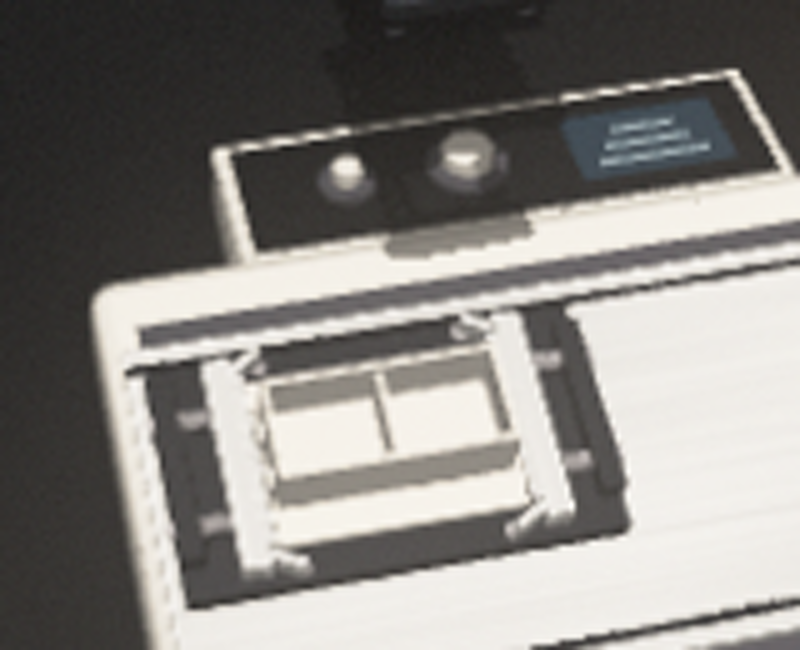

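```bash
python3 - <<'E'
from h import *
crop('w10',260,115,340,245,5,'w10c')
E
```

```text
(no output)
```

View pics/w10c.png

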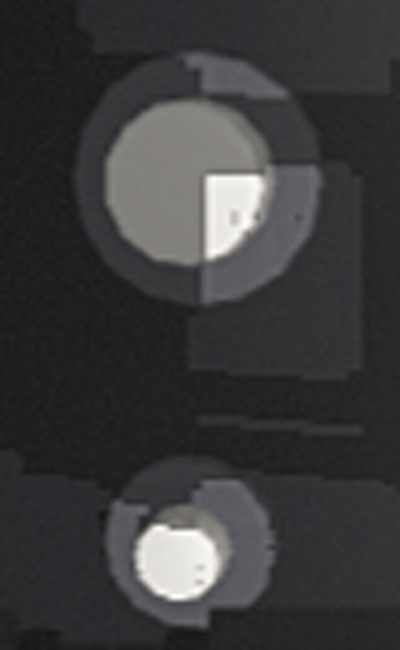

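```bash
python3 - <<'E'
from h import *
from scipy.optimize import least_squares
W=load('w10');T=load('top0');S=load('scene0')
c=lambda x,y,u,v,k:np.array((u+(x+.5)/k-.5,v+(y+.5)/k-.5))
for nm,pw,pt,ps in [('run',c(185,184,260,115,5),c(384,147,165,190,6),c(343,101,265,190,5)),('stop',c(177,560,260,115,5),c(525,147,165,190,6),c(223,119,265,190,5))]:
    f=lambda X:np.r_[proj(W,X)[0]-pw,proj(T,X)[0]-pt,proj(S,X)[0]-ps]
    s=least_squares(f,[.46,.09,.07]);print(nm,s.x,s.fun.round(2))
    for z in (.065,.07,.075): print(z,w(W,*pw,z))
# size: 28mm dia
print(np.linalg.norm(w(W,*c(185,102,260,115,5),.073)-w(W,*c(185,266,260,115,5),.073)))
E
```

```text
run [0.46406334 0.09628726 0.073861  ] [-0.03 -0.04 -0.42 -0.27 -0.56 -0.01]
0.065 [0.46444734 0.09557897 0.065     ]
0.07 [0.46424629 0.09595791 0.07      ]
0.075 [0.46404524 0.09633684 0.075     ]
stop [0.46277537 0.03066688 0.07549281] [ 0.15 -0.15 -0.36  0.06 -0.81 -0.24]
0.065 [0.46301696 0.0274346  0.065     ]
0.07 [0.46283895 0.02891138 0.07      ]
0.075 [0.46266094 0.03038815 0.075     ]
0.02764894248682786
```

```bash
python3 -m creep '[{"tx":0.0213,"ty":0,"tz":0.035,"rx":0,"ry":0,"rz":0},{"tx":0.0213,"ty":0,"tz":0.035,"rx":0,"ry":0,"rz":0},{"tx":0,"ty":0,"tz":0,"rx":-7.5,"ry":0,"rz":0},{"tx":0,"ty":0,"tz":0,"rx":-7.5,"ry":0,"rz":0},{"tx":0,"ty":-0.0052,"tz":0.019,"rx":0,"ry":0,"rz":0},{"tx":0,"ty":0,"tz":0,"rx":0,"ry":0,"rz":0},{"tx":0,"ty":0,"tz":0,"rx":0,"ry":0,"rz":0}]'
```

```text
time_s: 18.27
tool_pos: [0.4524, 0.097, 0.1473]
tool_rot: [164.9, -0.2, 89.5]
force: [0.6, 1.2, 0.6]
grip_width: 0.0007
```

```bash
python3 -m creep '[{"tx":-0.0007,"ty":-0.0039,"tz":0.0147,"rx":0,"ry":0,"rz":0},{"tx":0,"ty":-0.0039,"tz":0.0147,"rx":0,"ry":0,"rz":0},{"tx":0,"ty":0,"tz":0.008,"rx":0,"ry":0,"rz":0},{"tx":0,"ty":0,"tz":0.005,"rx":0,"ry":0,"rz":0},{"tx":0,"ty":0,"tz":0,"rx":0,"ry":0,"rz":0},{"tx":0,"ty":0,"tz":0,"rx":0,"ry":0,"rz":0}]'
python3 - <<'E'
from h import *
snap('scene','s11');snap('wrist','w11');o=env.get_obs();R=np.array([.259,0,-.966]);print(o['tool_pos']+.025*R,o['force'])
crop('s11',260,160,400,240,5.5,'s11c')
E
```

```text
time_s: 19.02
tool_pos: [0.4555, 0.0963, 0.1041]
tool_rot: [164.9, -0.1, 89.5]
force: [-0.3, -0.7, -0.1]
grip_width: 0.0006
[0.46194707 0.09625295 0.08006875] [-4.03093763e-04  2.88574991e-01  9.37457199e-01]
```

View pics/s11c.png

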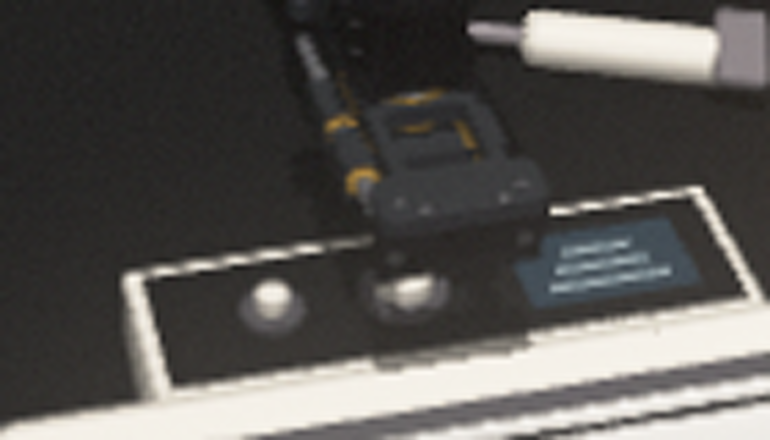

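View pics/w11.png

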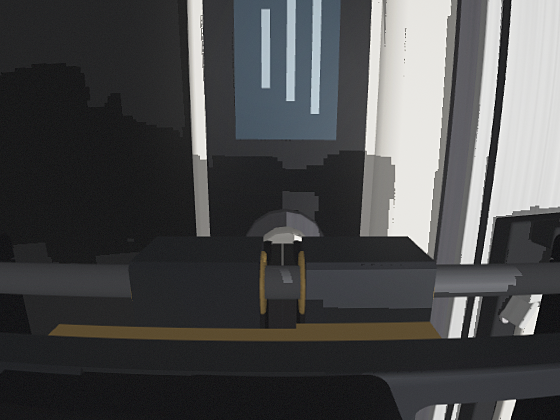

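```bash
python3 -m creep '[{"tx":0,"ty":0,"tz":0.003,"rx":0,"ry":0,"rz":0},{"tx":0,"ty":0,"tz":0.003,"rx":0,"ry":0,"rz":0},{"tx":0,"ty":0,"tz":0.002,"rx":0,"ry":0,"rz":0},{"tx":0,"ty":0,"tz":0,"rx":0,"ry":0,"rz":0},{"tx":0,"ty":0,"tz":0,"rx":0,"ry":0,"rz":0}]'
python3 -m creep '[{"tx":0,"ty":0,"tz":0.002,"rx":0,"ry":0,"rz":0},{"tx":0,"ty":0,"tz":0.001,"rx":0,"ry":0,"rz":0},{"tx":0,"ty":0,"tz":0,"rx":0,"ry":0,"rz":0},{"tx":0,"ty":0,"tz":0,"rx":0,"ry":0,"rz":0}]'
```

```text
time_s: 19.75
tool_pos: [0.4577, 0.0963, 0.097]
tool_rot: [164.9, -0.1, 89.5]
force: [-6.1, -1.4, 12.9]
grip_width: 0.0009
time_s: 20.25
tool_pos: [0.4581, 0.0964, 0.0964]
tool_rot: [165.0, 0.1, 89.5]
force: [-26.2, -2.1, 44.9]
grip_width: 0.0003
```

```bash
python3 - <<'E'
from h import *
snap('scene','s12');crop('s12',260,160,400,240,5.5,'s12c');snap('wrist','w12')
print(env.get_obs()['force'])
E
python3 -m creep '[{"tx":0,"ty":0,"tz":-0.003,"rx":0,"ry":0,"rz":0},{"tx":0,"ty":0,"tz":0,"rx":0,"ry":0,"rz":0},{"tx":0,"ty":0,"tz":0,"rx":0,"ry":0,"rz":0}]'
python3 -m creep '[{"tx":0,"ty":0,"tz":-0.002,"rx":0,"ry":0,"rz":0},{"tx":0,"ty":0,"tz":0,"rx":0,"ry":0,"rz":0},{"tx":0,"ty":0,"tz":0,"rx":0,"ry":0,"rz":0}]'
```

```text
[-26.47734191  -3.07165721  44.72887498]
time_s: 20.72
tool_pos: [0.4577, 0.0963, 0.0971]
tool_rot: [164.9, -0.1, 89.5]
force: [-4.8, -0.8, 11.5]
grip_width: 0.0004
time_s: 21.1
tool_pos: [0.4573, 0.0963, 0.0983]
tool_rot: [164.9, -0.1, 89.5]
force: [0.6, -0.9, 5.2]
grip_width: 0.0003
```

View pics/s12c.png

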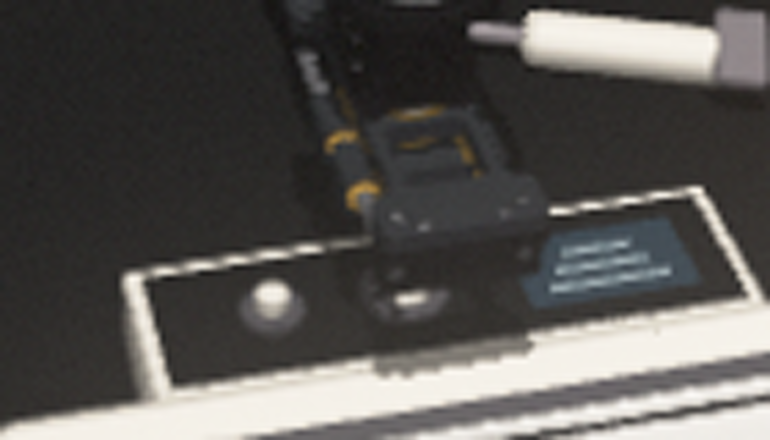

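View pics/w12.png

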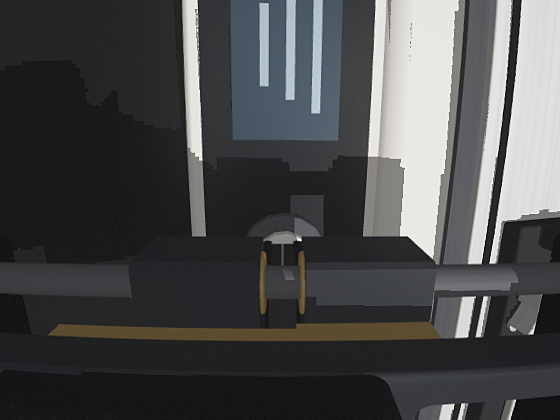

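```bash
python3 -m creep '[{"tx":0,"ty":0,"tz":-0.002,"rx":0,"ry":0,"rz":0},{"tx":0,"ty":0,"tz":0,"rx":0,"ry":0,"rz":0},{"tx":0,"ty":0,"tz":0,"rx":0,"ry":0,"rz":0}]'
python3 -m creep '[{"tx":0,"ty":0,"tz":-0.002,"rx":0,"ry":0,"rz":0},{"tx":0,"ty":0,"tz":0,"rx":0,"ry":0,"rz":0},{"tx":0,"ty":0,"tz":0,"rx":0,"ry":0,"rz":0}]'
python3 -m creep '[{"tx":0,"ty":0,"tz":-0.003,"rx":0,"ry":0,"rz":0},{"tx":0,"ty":0,"tz":0,"rx":0,"ry":0,"rz":0},{"tx":0,"ty":0,"tz":0,"rx":0,"ry":0,"rz":0}]'
```

```text
time_s: 21.48
tool_pos: [0.4563, 0.0963, 0.1]
tool_rot: [164.9, -0.1, 89.5]
force: [-0.3, 0.7, 2.9]
grip_width: 0.0003
time_s: 21.85
tool_pos: [0.4554, 0.0963, 0.1016]
tool_rot: [165.0, -0.1, 89.5]
force: [0.6, 0.5, 2.7]
grip_width: 0.0001
time_s: 22.22
tool_pos: [0.4545, 0.0961, 0.1044]
tool_rot: [165.0, -0.1, 89.5]
force: [-0.3, 0.6, 0.9]
grip_width: 0.0001
```

```bash
python3 -m creep '[{"tx":0,"ty":0,"tz":-0.02,"rx":0,"ry":0,"rz":0},{"tx":0,"ty":0,"tz":-0.05,"rx":0,"ry":0,"rz":0},{"tx":0,"ty":0,"tz":-0.05,"rx":0,"ry":0,"rz":0},{"tx":-0.05,"ty":0,"tz":-0.02,"rx":0,"ry":0,"rz":0},{"tx":-0.06,"ty":0,"tz":0,"rx":0,"ry":0,"rz":0},{"tx":-0.06,"ty":0,"tz":0,"rx":0,"ry":0,"rz":0},{"tx":-0.05,"ty":0,"tz":0,"rx":0,"ry":0,"rz":0},{"tx":0,"ty":0,"tz":0,"rx":0,"ry":0,"rz":0},{"tx":0,"ty":0,"tz":0,"rx":0,"ry":0,"rz":0}]'
python3 - <<'E'
from h import *
snap('scene','s13');snap('top','t13');o=env.get_obs();print(o['time_s'],o['force'])
crop('s13',255,180,405,300,5,'s13c');crop('t13',160,110,310,240,5,'t13c')
E
```

```text
time_s: 23.35
tool_pos: [0.4371, -0.1135, 0.2077]
tool_rot: [165.1, 0.1, 89.7]
force: [-0.9, 0.0, -0.0]
grip_width: 0.0003
23.45 [0.14059345 0.26135405 1.34573803]
```

View pics/s13c.png

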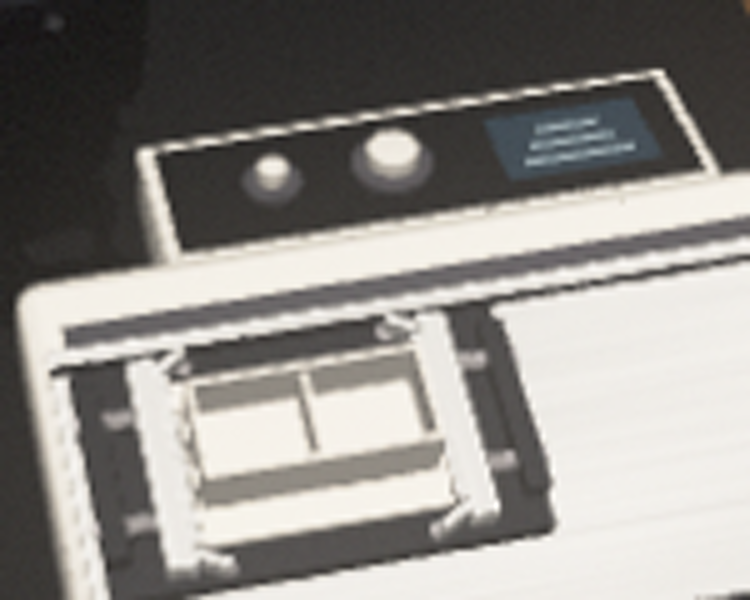

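View pics/t13c.png

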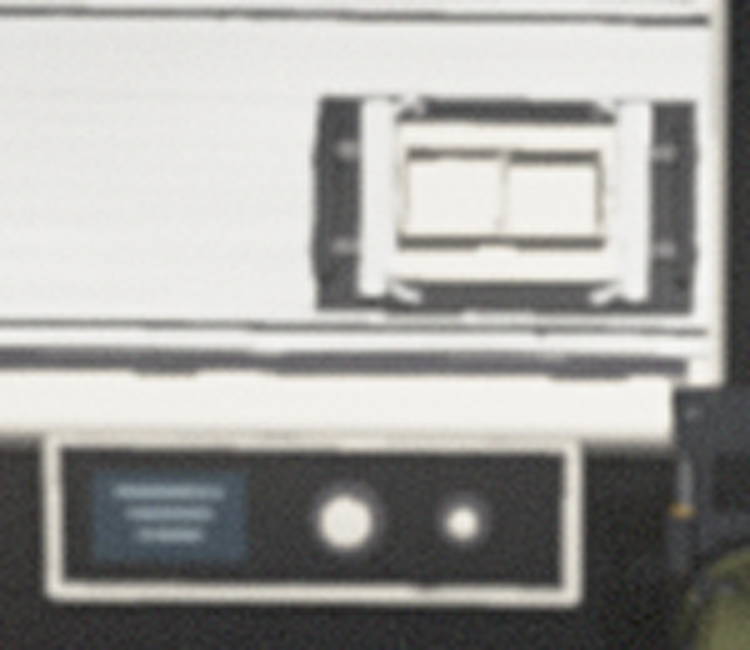

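View pics/s13.png

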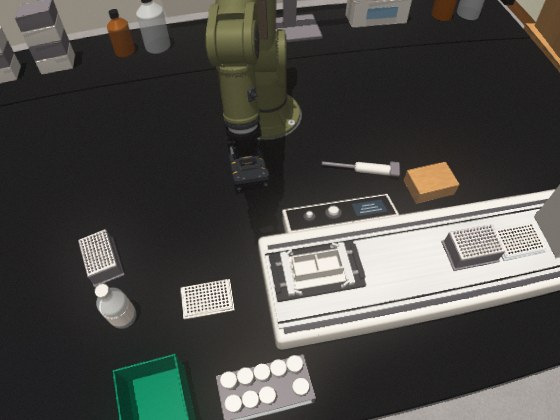

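```bash
python3 -c "
from cell import env
print(env.sign_off())"
```

```text
the job is handed in; nothing more can be done
None
```

The reservoir is loaded in the nest and the larger key was then pressed and let out. The job was handed in at about 23.5 s; no verdict is reported.

- **Loading:** I gripped the reservoir across its 50 mm width and tilted it 10°. I pushed its leading end under the left jaw's lip (world +y side), with the spring force peaking at about 9 N. I then levelled it past the right jaw, eased it back until both jaws held it, and released it.
- **Key press:** The larger key's top was about 5 mm higher than I had measured from the cameras. I ran into its end stop harder than intended, at about 52 N with the closed fingertips. The force fell from about 5 N to near zero over roughly the key's travel as I let it out.
- **Last checks:** The final pictures show the reservoir flat under both lips, with each jaw about 3 mm back. Both keys are out and the arm is clear. The other things on the bench look unmoved by eye; I did not measure them.

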